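Refit the handle bar of a bench vice

ROBOT

A 6-joint arm with a two-finger parallel gripper is mounted at the origin on the work surface. World frame = base frame: x ahead of the robot, y to its left, z up, the work surface at z = 0. Lengths are in mm, angles in degrees, forces in N, time in s.
With the tool pointing down it reaches from about 350 to 850 mm from the base axis. Payload 8.1 kg.
Tool frame: the origin (TCP) lies midway between the tips of the shut fingers; the grasp point (between the pads) lies 19 mm behind it (r.grasp_offset is the distance from the TCP to the grasp point, in mm); z points along the fingers, x is the direction in which the jaws open and shut, and the axes are right-handed (so a half turn about z gives the same grasp; the last joint's range is limited). The gripper opens to 85 mm and grips with 20 to 120 N. Pads are 22 mm wide; open, the fingers measure 114 mm over their backs; the gripper's body (76 mm by 85 mm) begins 54 mm behind the grasp point. The pads swing forward as they close: fully open they stand 13 mm farther back than shut.
Start: joints at [66.784, 7.471, 85.268, -0, 87.261, -4.893], TCP at [188.604, 569.591, 231.292] pointing down, gripper open.
Joint ranges: [-169.43, 169.43], [-51.17, 129.36], [1.28, 143.12], [-76.62, 256.62], [0, 156.53], [-152.29, 152.29]. Speed limits (degrees/s): [136.94, 136.94, 159.86, 180, 180, 180].

INTERFACE

Orientations are given as [roll, pitch, yaw] about the fixed x, y, z axes, in that order (R = Rz(yaw) Ry(pitch) Rx(roll)).
In Python, from bench import r, optics, hand_in gives the robot as it stands.
- The arm moves only by the shell command python3 -m pendant 'ROWS' [FORCE]. ROWS is JSON, a list of rows, each a list of 5 numbers: the opening, from 0 (shut) to 1 (fully open), then the shift along the tool's x, y, z in mm, then the turn about the tool's z in degrees. A call has 1 to 10 rows; each row shifts and turns the commanded pose from where the row before left it, along the tool's axes as they then stand; what a row does not reach is not made up. A row lasts 1/10 s, in which the tool goes at most 50 mm and 8.59 degrees, less where a joint would pass 70% of its speed; a pose out of reach is approached as far as the arm can. A call with a gripper value outside its range is refused whole. The fingers move at their own pace and stop on an object; FORCE is the grip in N (left out, the last holds). Time passes only in rows, so rows that do not move let the fingers close. It gives the time, the measured TCP pose, the force and the opening at its end, in the units of the state.
- r.sense(): the state, without advancing time (a new reading comes with each control period).
- optics.snapshot(name): name is "scene" or "top" or "wrist"; returns (picture, depth): 384x512x3 uint8, blue, green, red; 384x512 float32, mm along the optical axis (not along the pixel's ray), 0 where there is no reading.
- optics.camera_params(name): a dict with "camera_matrix" (3x3 intrinsics, pixels), "eye" and "orientation" of the camera in the world. Camera axes: x right, y down, z forward; pixel columns grow to the right and rows downward; lengths in mm; the calibration is good to about 2 mm. A picture is of the moment at which its call begins: read the wrist's pose just before it. camera_params takes no time and is no camera call; for the wrist camera it gives the pose at the moment of the call.
- hand_in(): hands the job in, once; it reports no verdict.
Trained networks look in the newest picture that a camera, given by its name, has taken for a name from the list of things; names that differ only in an ending like _2 or _b are one class to them, and where a whole thing is asked for, a point or a joint stands for the part that bears it (a point fixed in the world has none). Each returns a list of dicts, best first, with "score" (0 to 1); they miss things now and then, are a little off and sometimes report something else, mostly with a low value. They report only what shows in the picture. A call takes as long as a camera call. They do not tell look-alikes from the thing itself.
- optics.search_frame(camera, query): "at" ([x, y, z] in mm, in world coordinates, good to about 4 mm: the middle of the surface that is visible of it).
The state is a dict: "time": time; "joint_pos": joint angles; "qd": joint speeds; "joint_efforts": joint torques, N m; "tool_pos": TCP position; "tcp_rot": TCP orientation; "ft_force": force on the tool from outside, world axes, zero at the start; "wrist_torque": the same for the moment, N m; "finger_gap": finger opening in mm.
Only numpy, scipy, OpenCV 4.12 (cv2) and the standard library are available. Lean on these libraries where they do the work, as an engineer would, in place of code of your own. Each camera call takes 0.05 s, during which the arm holds its last target. There are 200 camera calls.

TASK

The handle bar of the small blue bench vice has been taken out and lies in one of the two V-blocks. Slide it, slim end first, down through the eye at the end of the vice screw from the eye's upper side, until the underside of its knob sits fully against the eye, and let go of it there. Leave the thicker plain bar and all the other things on the table where they are.

Things in the scene. Friction and masses are not known exactly. Their poses are not given: they have to be found in the camera images.
- bar: The vice's handle bar, steel, about 70 g: round shank, 8 mm diameter, 120 mm long, its free end chamfered 1 mm; at the other end a cylindrical knob, 16 mm diameter, 32 mm long. Origin: middle of the shank, on its axis; x runs along it towards the knob (shank x -60 to +60 mm, knob +60 to +92). It starts level in the groove of a V-block, axis 45 mm above the table, knob away from the robot.
- bar_home (a point): Point on the bar's axis 11 mm from the underside of the knob towards the free end (bar x = +49 mm): it lies in the middle of the eye, on the screw's axis, when the knob sits against the eye. Axes as the bar's.
- vice: Blue bench vice on a round suction base of 116 mm diameter, fixed, 150 mm high. Origin: centre of the base's underside. Its screw runs level along its x axis, 110 mm above the table, and comes out on its -x side (to the robot's right), ending in the eye. The nearer jaw (70 mm wide) ends 70 mm short of the eye's centre; between them is only the bare screw, 22 mm thick at most.
- screw (a joint): Angle of the vice screw, 0.80 to 1.10: 0 with its eye's hole upright, growing as its upper side leans away from the robot (hole axis 0, -sin, cos in the vice's axes). Stiff, 0.2 N m, no spring. Eye: steel ring 24 mm across, straight 9.5 mm hole, 22 mm long, centred on the screw axis 115 to 150 mm from the vice's origin along its -x as the jaw was left (not reported: feel or look for it).
- vblock1: Dark steel V-block that holds the bar, fixed: 40 mm along the groove, 44 mm wide, 52 mm high. Origin: centre of its underside, x along the groove. It covers the bar from about x = +4 to +44 mm (up to 6 mm either way), so that the knob stands free beyond it.
- vblock2: The same V-block, holding the thicker plain bar.
- plain_bar: Another steel bar, plain and thicker, 12 mm in diameter and 150 mm long without a knob, lying in the other V-block; too thick for the eye, not to be used. Origin: its middle, x along it.
- end_cap: Small upright steel cylinder 16 mm in diameter and 32 mm high, a bystander. Origin: centre of its underside.
- torch: Black pocket torch standing upright, 34 mm in diameter and 120 mm high, a bystander. Origin: centre of its underside.
- mug: White mug, 80 mm in diameter and 85 mm high, a bystander. Origin: centre of its underside.
- screwdriver: Screwdriver lying flat, 190 mm long, 26 mm thick handle at its -x end, a bystander. Origin: middle of its length, at its underside.
- wrench: Spanner lying flat, 170 mm long, 8 mm thick, a bystander. Origin: middle of its length, at its underside.
- multimeter: Multimeter lying flat, 90 by 185 mm and 47 mm high, a bystander. Origin: centre of its underside.
- pliers: Pliers lying flat, 145 mm long, 16 mm thick, a bystander. Origin: near the middle, at the underside.
Not all that is in view belongs to the job. What is shaped like the bar but green is not meant.

How it is judged (in metres and radians):
At the end, for the whole second after the job is handed in: The bar passes through the eye with its knob on the upper side, sitting against it: the bar's home point (11 mm below the knob's underside) lies on the screw's axis within 3.5 mm each way, where the eye is, the knob end is higher than the free end, and bar and screw are at rest, let go (x of bar_home in the frame of vice between -0.155 and -0.11 m and y of bar_home in the frame of vice between -0.0035 and 0.0035 m and z of bar_home in the frame of vice between 0.1065 and 0.1135 m and angle between bar's own x axis and vertical below 1.4 rad and linear speed of bar below 0.02 m/s and angular speed of bar below 0.15 rad/s and velocity of joint screw between -0.1 and 0.1 rad/s); the robot touches nothing.
It fails at once if another loose thing on the table has been shifted by more than 30 mm (distance of any of plain_bar, end_cap, torch, mug, screwdriver, wrench, multimeter, pliers from where it was at the start of the episode above 0.03 m).
It also fails if it takes over 54 s, if anything falls off the work surface, if the arm or the gripper's body presses on something with over 40 N, if the wrist force passes 120 N, or if a joint passes its speed limit or range.

## Working session

There is one attempt and no reset: what is moved stays moved. The work goes in short steps, Python scripts to look and compute and a shell command to move; the robot and the scene stay as the last step left them, time stands still between calls to the robot, and variables do not carry over. Pictures are saved under pics/ and viewed, about 8 in all and at most 12, crops included, and the job is handed in when it is done.

```bash
ls; mkdir -p pics
cat > h.py <<'E'
import numpy as np,cv2
from scipy.spatial.transform import Rotation as R
from bench import r,optics
def cam(n):
    p=optics.camera_params(n);K=np.array(p["camera_matrix"]);return p,K
def rot(o):
    o=np.array(o,float)
    return o if o.shape==(3,3) else R.from_euler('xyz',o,degrees=True).as_matrix()
def cloud(n,d,p=None):
    if p is None:p=optics.camera_params(n)
    K=np.array(p["camera_matrix"]);v,u=np.mgrid[:d.shape[0],:d.shape[1]]
    c=np.stack([(u-K[0,2])/K[0,0]*d,(v-K[1,2])/K[1,1]*d,d],-1)
    P=c@rot(p["orientation"]).T+np.array(p["eye"]);P[d==0]=np.nan
    return P
E
python3 - <<'E'
from h import *
print(r.sense())
for n in ["scene","top"]:
    print(optics.camera_params(n))
    im,d=optics.snapshot(n);np.savez(f"pics/{n}0.npz",im=im,d=d)
    cv2.imwrite(f"pics/{n}0.png",im)
    for q in ["bar","vice","screw","vblock1","plain_bar","end_cap","torch","mug","screwdriver"]:
        print(n,q,[(np.round(x["at"]).tolist(),round(x["score"],2)) for x in optics.search_frame(n,q)][:3])
print(r.sense()["time"])
E
```

```text
pics
{'time': 0.0, 'joint_pos': array([ 6.67849037e+01,  7.51448589e+00,  8.53291320e+01, -1.51107720e-03,
        8.72641875e+01, -4.89211028e+00]), 'qd': array([-0.00731312, -0.03749843, -0.05449706, -0.00739896,  0.09988726,
        0.02412872]), 'joint_efforts': array([-1.42778888e-03, -5.69384551e+01, -5.00552917e+01, -5.07595832e-04,
        1.48698053e-02,  1.40208246e-05]), 'tool_pos': array([188.37925268, 569.06627178, 230.25236092]), 'tcp_rot': array([-1.79992310e+02,  1.07541376e-01,  7.16770947e+01]), 'ft_force': array([ 0.49607501, -0.08458098,  0.13978661]), 'wrist_torque': array([ 0.01454178, -0.01495592, -0.0057559 ]), 'finger_gap': 85.619915193094}
{'camera_matrix': array([[469.78933998,   0.        , 255.56705234],
       [  0.        , 469.78933998, 189.87346125],
       [  0.        ,   0.        ,   1.        ]]), 'eye': array([1267.42031611, -580.9860942 , 1031.63652975]), 'orientation': array([-1.35238611e+02,  4.53275074e-02,  5.20988551e+01])}
scene bar [([488.0, -296.0, 51.0], 0.73), ([304.0, -412.0, 13.0], 0.68), ([515.0, -154.0, 49.0], 0.66)]
scene vice [(
[... 559 characters left out ...]
4754],
       [  0.        , 439.38862212, 187.90084556],
       [  0.        ,   0.        ,   1.        ]]), 'eye': array([ 490.01985835,  -14.01795287, 1207.08258403]), 'orientation': array([-1.77823124e+02,  4.76817270e-02, -8.90839441e+01])}
top bar [([504.0, -159.0, 53.0], 0.78), ([300.0, -401.0, 8.0], 0.67), ([278.0, -179.0, 13.0], 0.61)]
top vice [([483.0, 118.0, 118.0], 0.69)]
top screw [([465.0, 13.0, 114.0], 0.66)]
top vblock1 [([499.0, -154.0, 54.0], 0.81), ([474.0, -288.0, 52.0], 0.6)]
top plain_bar [([484.0, -300.0, 47.0], 0.61)]
top end_cap []
top torch [([700.0, 353.0, 113.0], 0.77), ([504.0, -159.0, 51.0], 0.68)]
top mug [([668.0, -435.0, 41.0], 0.73)]
top screwdriver []
1.0
```

Run:
```python
from h import *
a=cv2.imread("pics/top0.png");b=cv2.imread("pics/scene0.png")
c=cv2.hconcat([a,b]);
# enlarge top crop & stacked
cv2.imwrite("pics/v1.png",cv2.resize(a,(800,600),interpolation=cv2.INTER_CUBIC))
cv2.imwrite("pics/v2.png",cv2.resize(b,(800,600),interpolation=cv2.INTER_CUBIC))
```

```text
(no output)
```

View pics/v1.png

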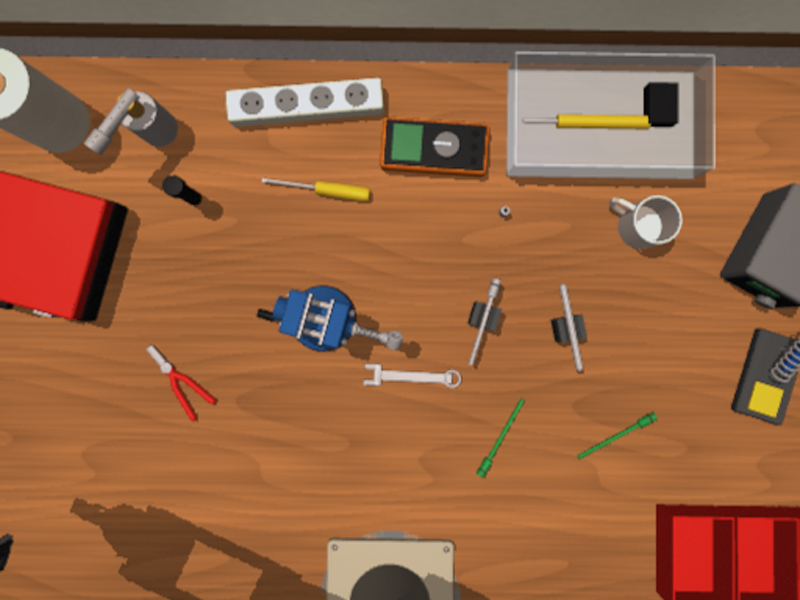

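View pics/v2.png

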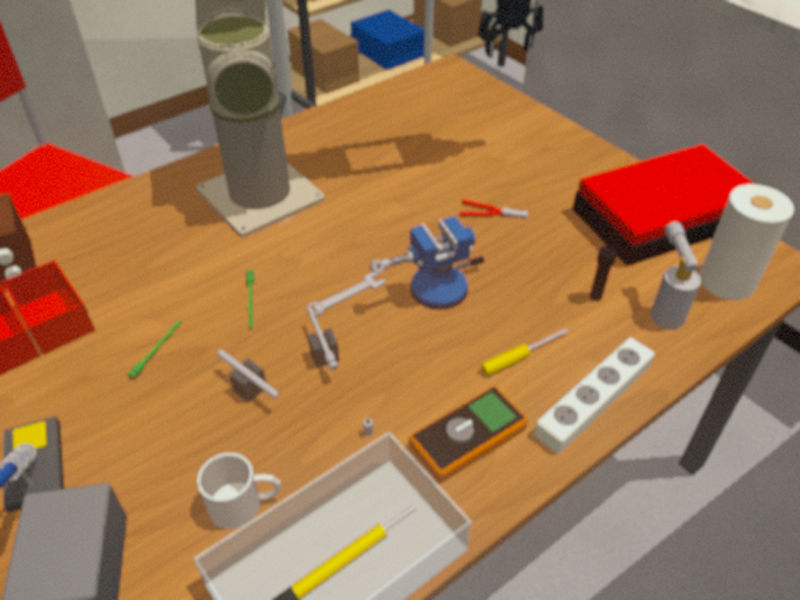

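The top view shows two grey bars in V-blocks. The one at (475,362)-(495,285) has a knob at its far end. The one at (565,287)-(580,370) has none. The green ones at (500,440) and (617,435) are excluded. The eye is at (393,340), and the vice lies up-left of it. I'll confirm the bar with a crop and measure both from depth.

Run:
```python
from h import *
D=np.load("pics/top0.npz");im,d=D["im"],D["d"];P=cloud("top",d)
S=np.load("pics/scene0.npz");Q=cloud("scene",S["d"])
a=cv2.resize(im[165:250,210:390],None,fx=4,fy=4,interpolation=cv2.INTER_CUBIC)
b=cv2.resize(S["im"][150:260,130:300],None,fx=4,fy=4,interpolation=cv2.INTER_CUBIC)
W=720;a=cv2.copyMakeBorder(a,0,0,0,W-a.shape[1],0);b=cv2.resize(b[:260],None,fx=1,fy=1);b=cv2.copyMakeBorder(b,0,0,0,W-b.shape[1],0)
cv2.imwrite("pics/v3.png",np.vstack([a,b]))
for n,C in (("top",P),("scene",Q)):
    p=C.reshape(-1,3)
    # bar near 500,-157
    m=(abs(p[:,0]-500)<110)&(abs(p[:,1]+157)<45)&(p[:,2]>40)&(p[:,2]<75)
    m&=~((abs(p[:,0]-500)<45)&(p[:,2]<0))
    q=p[m];far=q[abs(q[:,0]-498)>38]
    c=far.mean(0);u=np.linalg.svd(far-c,full_matrices=False)[2][0];u*=np.sign(u[0]);t=(q-c)@u
    print(n,"bar",len(q),len(far),c,u,np.degrees(np.arctan2(u[1],u[0])),"ends",c+u*t.min(),c+u*t.max(),"len",t.max()-t.min())
    print(" zknob",np.percentile(q[t>t.max()-25][:,2],[50,95]))
    m=(p[:,0]>420)&(p[:,0]<510)&(p[:,1]>-30)&(p[:,1]<75)&(p[:,2]>92)&(p[:,2]<140)
    q=p[m]
    for y0 in range(-30,75,10):
        s=q[(q[:,1]>=y0)&(q[:,1]<y0+10)]
        if len(s):print(y0,len(s),s.min(0).round(),s.max(0).round(),np.median(s,0).round(1))
```

```text
top bar 426 118 [ 500.95914868 -155.98391513   50.51605415] [ 0.95930394 -0.28093069  0.02852894] -16.32258828681549 ends [ 417.89418637 -131.65846843   48.04576771] [ 563.53104105 -174.30799775   52.37689286] len 151.81513244055037
 zknob [51.85813855 55.64461236]
-20 25 [447. -15. 105.] [472. -10. 128.] [461.9 -12.8 117.5]
-10 50 [444.  -8. 109.] [474.  -0. 127.] [459.5  -3.3 117.3]
0 39 [447.   2. 106.] [471.  10. 124.] [459.1   4.5 117. ]
10 27 [454.  12. 110.] [471.  20. 122.] [463.8  14.3 116.4]
20 23 [459.  22. 111.] [473.  30. 120.] [466.1  26.8 116.4]
30 23 [463.  32. 113.] [476.  39. 122.] [468.5  36.7 115.9]
40 23 [466.  42. 112.] [478.  49. 120.] [470.8  46.4 116.3]
50 27 [468.  52. 111.] [505.  60. 124.] [475.6  56.6 116. ]
60 61 [466.  61. 111.] [510.  70. 132.] [485.2  66.  119.6]
70 24 [453.  71. 112.] [493.  75. 135.] [475.4  72.1 122.6]
scene bar 324 84 [ 507.45938145 -160.51430331   49.58900877] [ 0.95847954 -0.28489795  0.01225292] -16.554026861996753 ends [ 416.89560778 -133.59517569   48.43126842] [ 561.52701488 -176.58533774   50.28019331] len 150.89670796458594
 zknob [50.71096284 54.39143102]
-20 22 [446. -18.  99.] [466. -10. 125.] [457.8 -14.  115.7]
-10 27 [437.  -9. 106.] [469.  -0. 127.] [461.   -4.5 116.7]
0 22 [454.   0. 106.] [471.   9. 123.] [464.9   3.7 117.3]
10 14 [454.  10. 110.] [470.  20. 123.] [466.5  13.8 115.9]
20 18 [457.  20. 105.] [472.  29. 121.] [466.5  24.4 113.7]
30 17 [460.  32. 106.] [476.  40. 118.] [470.7  35.2 115.1]
40 15 [465.  41. 107.] [478.  49. 120.] [471.6  44.2 114.4]
50 28 [467.  51. 105.] [503.  60. 120.] [475.9  56.4 114.1]
60 88 [457.  60.  99.] [510.  70. 140.] [490.5  66.2 118.9]
70 26 [451.  70.  98.] [510.  75. 139.] [479.9  72.6 124.8]
```

View pics/v3.png

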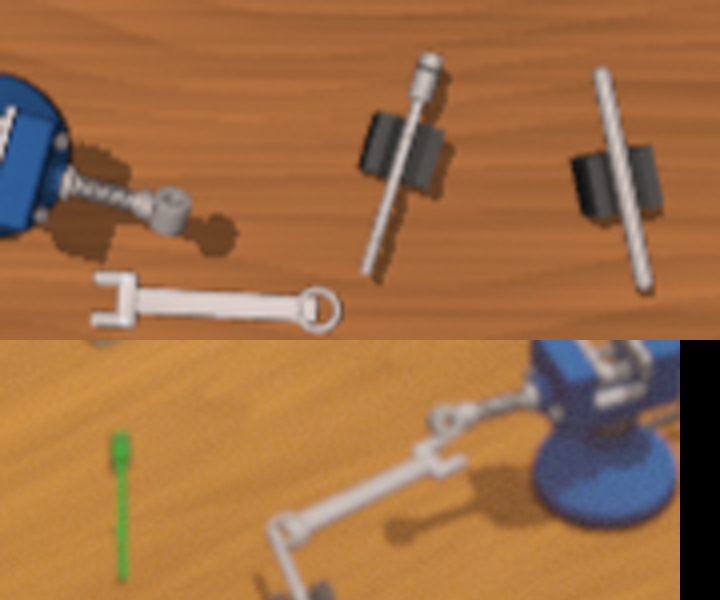

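The crop confirms it: the left bar (372,270)-(428,60) has the thicker knob at the far end, and the right one is plain. The eye is about (460,-6,110), and the bar runs from its free end at (417,-132) to the knob end at (562,-175), yaw -16.4°. I'll move over the eye for a wrist look.

```bash
python3 -m pendant '[[1,-28,24,-3,0],[1,-28,24,-3,0],[1,-28,24,-3,0],[1,-28,24,-3,0],[1,-28,24,-3,0],[1,-28,24,-3,0],[1,-28,24,-3,0],[1,-28,24,-3,0],[1,-28,24,-3,0],[1,-28,24,-3,0]]' 40; python3 -m pendant '[[1,-28,24,0,0],[1,-28,24,0,0],[1,-28,24,0,0],[1,-28,24,0,0],[1,-28,24,0,0],[1,-28,24,0,0],[1,-20,20,0,0],[1,0,0,0,0]]'
python3 - <<'E'
from h import *
p=optics.camera_params("wrist");print(r.sense()["tool_pos"],r.sense()["tcp_rot"],p)
im,d=optics.snapshot("wrist");np.savez("pics/w1.npz",im=im,d=d,P=cloud("wrist",d,p));cv2.imwrite("pics/w1.png",im)
E
```

```text
time: 2.0
tool_pos: [328.7, 227.0, 261.7]
tcp_rot: [180.0, -0.0, 71.7]
ft_force: [0.5, 1.0, 0.4]
finger_gap: 85.1
time: 2.8
tool_pos: [425.8, -4.4, 261.2]
tcp_rot: [180.0, 0.1, 71.5]
ft_force: [-1.3, 0.3, 0.5]
finger_gap: 85.4
[425.76765986  -4.41993563 261.24806832] [1.79973961e+02 5.15667088e-02 7.14643146e+01] {'camera_matrix': array([[298.94678121,   0.        , 261.44053495],
       [  0.        , 298.94678121, 196.22854885],
       [  0.        ,   0.        ,   1.        ]]), 'eye': array([358.2239598 ,  19.50227865, 404.73465576]), 'orientation': array([1.63742472e+02, 8.51619776e-02, 7.14145739e+01])}
```

View pics/w1.png

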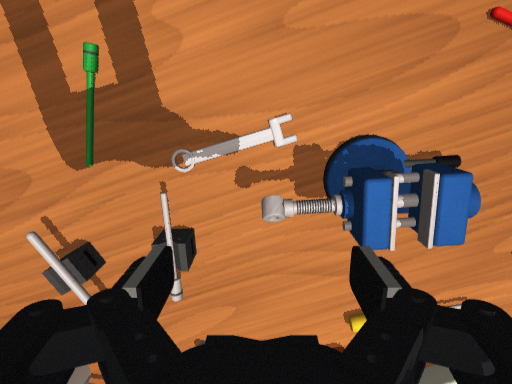

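The wrist view shows the eye at (272,208), the screw running right to the vice at (340,205), and the bar from its free end (164,195) to the knob (178,297). I'll measure the screw line, eye and bar from this one picture.

Run:
```python
from h import *
D=np.load("pics/w1.npz");P=D["P"];im=D["im"]
# screw rod columns 292..335
L=[]
for u in range(286,336,3):
    col=P[185:235,u];m=col[:,2]>95
    q=col[m]
    if len(q):L.append([u,*(q[:,:2].min(0)+q[:,:2].max(0))/2,q[:,2].max(),np.ptp(q[:,0])])
L=np.array(L);print(L.round(1)[::2])
s=L[2:];k=np.polyfit(s[:,2],s[:,1],1);print("screw x=%.4f*y+%.2f"%tuple(k),"viceyaw",np.degrees(np.arctan2(1,k[0])))
e=P[188:228,255:290].reshape(-1,3);e=e[e[:,2]>95];print("eye",len(e),e.min(0),e.max(0),e.mean(0))
# vice flat metal jaw: orientation by blue/vice edges - points z>135
v=P[160:255,350:485].reshape(-1,3);v=v[(v[:,2]>138)]
v2=v[:,:2].astype(np.float32);print("vice top rect",len(v),cv2.minAreaRect(v2),v[:,2].max())
b=P[185:305,150:190].reshape(-1,3);b=b[(b[:,2]>38)&(b[:,2]<70)]
# bar only: bright grey
c=im[185:305,150:190].reshape(-1,3);q=P[185:305,150:190].reshape(-1,3);m=(q[:,2]>40)&(q[:,2]<70)&(c.min(1)>110);q=q[m]
cc=q.mean(0);u=np.linalg.svd((q-cc)[:,:2],full_matrices=False)[2][0];u*=np.sign(u[0]);t=(q-cc)[:,:2]@u
print("bar",len(q),cc,np.degrees(np.arctan2(u[1],u[0])),"free",cc[:2]+u*t.min(),"knob",cc[:2]+u*t.max(),np.ptp(t))
h=[(a,round(float(np.ptp((q[(t>=a)&(t<a+8)]-cc)[:,:2]@[-u[1],u[0]])),1),q[(t>=a)&(t<a+8)][:,2].max().round(1)) for a in range(-80,76,8) if ((t>=a)&(t<a+8)).sum()>2];print(h)
im2=cv2.resize(im[170:310,140:345],None,fx=3.8,fy=3.8,interpolation=cv2.INTER_CUBIC);cv2.imwrite("pics/v5.png",im2)
```

```text
[[286.  457.8  12.1 120.6  15. ]
 [292.  460.1  17.8 120.5  14.8]
 [298.  461.5  23.9 119.4  10.8]
 [304.  463.5  29.9 117.7  13. ]
 [310.  464.9  35.5 118.7  11.7]
 [316.  466.5  42.  118.8  12.2]
 [322.  467.7  47.6 118.2  12.2]
 [328.  470.   53.6 119.   12.2]
 [334.  471.2  59.7 118.   19.9]]
screw x=0.2680*y+455.15 viceyaw 74.99513331654532
eye 660 [440.30063516 -14.50881929 105.05363878] [470.95562522  17.64790521 126.62348793] [453.56647784   1.24920074 118.17736248]
vice top rect 6306 ((484.1383056640625, 108.07845306396484), (160.3638916015625, 72.37611389160156), 74.5855484008789) 289.1314783934223
bar 513 [ 483.37068162 -148.33069701   49.90654992] -15.713370326208262 free [ 413.678374   -128.72352359] knob [ 560.15779701 -169.93391751] 152.16608666392705
[(-72, 6.0, np.float64(50.8)), (-64, 6.7, np.float64(51.2)), (-56, 6.5, np.float64(50.6)), (-48, 7.3, np.float64(51.6)), (-40, 6.6, np.float64(51.1)), (-32, 6.8, np.float64(51.0)), (-24, 6.3, np.float64(50.5)), (-16, 7.2, np.float64(50.9)), (-8, 6.4, np.float64(51.5)), (0, 0.9, np.float64(48.1)), (8, 1.0, np.float64(48.9)), (16, 1.4, np.float64(49.7)), (24, 1.5, np.float64(49.3)), (32, 1.5, np.float64(49.9)), (40, 3.5, np.float64(51.9)), (48, 7.5, np.float64(54.1)), (56, 10.0, np.float64(54.6)), (64, 11.9, np.float64(54.7)), (72, 13.6, np.float64(55.1))]
```

View pics/v5.png

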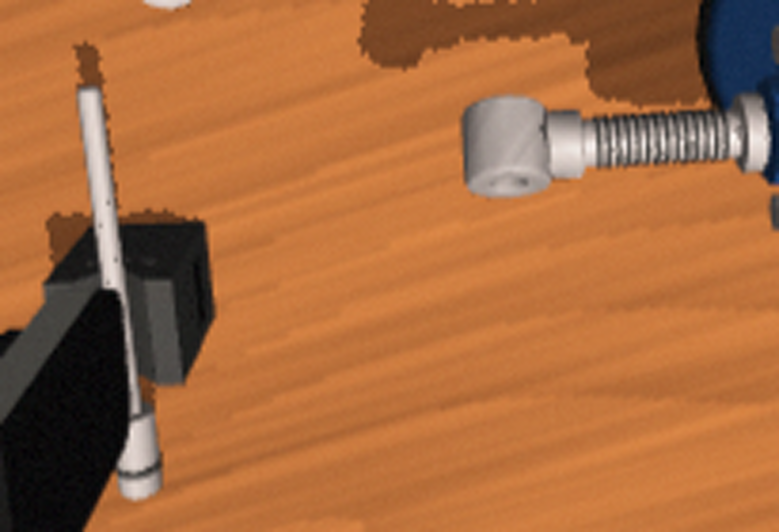

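```bash
cat >> h.py <<'E'
from scipy.optimize import least_squares
def capcyl(p,c,a,r,h):
    d=p-c;t=d@a;rr=np.linalg.norm(d-np.outer(t,a),axis=1)
    dx,dy=rr-r,abs(t)-h
    return np.minimum(np.maximum(dx,dy),0)+np.hypot(np.maximum(dx,0),np.maximum(dy,0))
def hole(phi,yaw):
    y=np.radians(yaw);return np.array([np.sin(phi)*np.sin(y),-np.sin(phi)*np.cos(y),np.cos(phi)])
E
python3 - <<'E'
from h import *
D=np.load("pics/w1.npz");P=D["P"]
e=P[180:235,250:282].reshape(-1,3);e=e[(e[:,2]>90)&(e[:,2]<135)]
for yaw in (74,75,76):
  f=lambda v:capcyl(e,v[:3],hole(v[3],yaw),12,11)
  for s in (.8,1.1):
    o=least_squares(f,[457,2,111,s],loss="soft_l1",f_scale=1);print(yaw,o.x.round(3),o.cost.round(1),len(e),"screwline x at y",(0.268*o.x[1]+455.15).round(2))
# shank fit of bar: cylinder radius 4
im=D["im"];q=P[185:305,150:190].reshape(-1,3);c=im[185:305,150:190].reshape(-1,3)
q=q[(q[:,2]>40)&(q[:,2]<58)&(c.min(1)>110)];
def g(v):
    a=np.array([np.cos(v[2]),np.sin(v[2]),v[4]]);a/=np.linalg.norm(a);u=np.cross([0,0,1],a)
    o=np.array([480,-147.5,v[3]])+v[0]*u;d=q-o;t=d@a
    m=(t<55)
    return (np.linalg.norm(d-np.outer(t,a),axis=1)-4)*m
o=least_squares(g,[0,0,-.27,45,0],loss="soft_l1",f_scale=1);v=o.x;print("bar lat",v[0],"yaw",np.degrees(v[2]),"z",v[3],v[4])
a=np.array([np.cos(v[2]),np.sin(v[2])]);print("point",np.array([480,-147.5])+v[0]*np.array([-a[1],a[0]]))
E
```

```text
74 [455.667  -1.155 110.477   0.885] 83.8 508 screwline x at y 454.84
74 [455.675  -1.156 110.48    0.886] 83.8 508 screwline x at y 454.84
75 [455.665  -1.156 110.474   0.884] 83.2 508 screwline x at y 454.84
75 [455.665  -1.156 110.474   0.884] 83.2 508 screwline x at y 454.84
76 [455.653  -1.161 110.466   0.883] 83.6 508 screwline x at y 454.84
76 [455.653  -1.161 110.466   0.883] 83.6 508 screwline x at y 454.84
bar lat -1.778230975358095 yaw -16.69151824901591 z 46.399041169046285 0.012231106043037784
point [ 479.48925876 -149.20330526]
```

Eye centre is (455.6,-1.2,110), its hole tilted 0.885 rad (slope 39° above level). The tool can't tilt, so I'll grip the shank on the free side of the block and press down, which levers the knob up over the block's edge to the needed slope. Next I go above the grasp point.

```bash
python3 -m pendant '[[1,-24,14,10,0],[1,-24,14,20,-1.1],[1,-24,14,20,-1.1],[1,-24,14,20,0],[1,-25,14.5,20,0],[1,0,0,30,0],[1,0,0,30,0],[1,0,0,20,0],[1,0,0,10,0],[1,0,0,0,0]]' 30
python3 - <<'E'
from h import *
s=r.sense();p=optics.camera_params("wrist");print(s["tool_pos"],s["tcp_rot"])
im,d=optics.snapshot("wrist");P=cloud("wrist",d,p);np.savez("pics/w2.npz",im=im,d=d,P=P);cv2.imwrite("pics/w2.png",im)
T=rot(s["tcp_rot"])
L=(P-s["tool_pos"])@T
m=(P[...,2]>42)&(P[...,2]<56)&(im.min(-1)>100)&(abs(L[...,0])<25)
q=L[m];print(len(q))
for a in range(-50,60,10):
    k=q[(q[:,1]>=a)&(q[:,1]<a+10)]
    if len(k)>5:print(a,k[:,0].min().round(1),k[:,0].max().round(1),np.median(k[:,0]).round(1),(s["tool_pos"][2]-k[:,2].min()).round(1),k[:,1].min().round(1))
E
```

```text
time: 3.85
tool_pos: [455.6, -136.8, 80.1]
tcp_rot: [-179.8, -0.0, 73.9]
ft_force: [0.3, 0.3, -0.4]
finger_gap: 85.1
[ 455.56500754 -136.84884928   80.07805354] [-1.79846918e+02 -2.71156226e-02  7.39298888e+01]
1852
-50 -7.6 -1.1 -4.0 50.3 -42.1
-40 -7.7 -1.1 -4.1 50.9 -39.9
-30 -7.7 -1.1 -4.1 50.6 -29.9
-20 -7.2 -1.8 -4.2 51.7 -20.0
-10 -8.2 -1.8 -4.9 51.2 -9.9
0 -8.3 -1.3 -4.9 51.3 0.0
10 -8.5 -1.3 -5.0 51.7 10.0
20 -8.7 -1.3 -4.6 51.2 20.0
30 -8.0 -1.3 -4.6 50.9 30.1
40 -8.2 -1.4 -4.7 51.2 40.3
50 -8.3 -1.4 -4.8 50.8 50.0
```

View pics/w2.png

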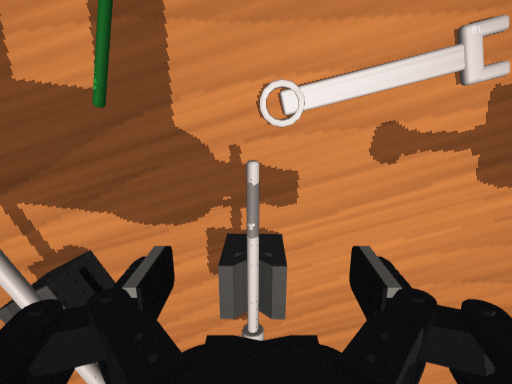

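The bar sits between the fingers, aligned in yaw and 4.5 mm off to tool -x. Its free end is 42 mm from the TCP line. I'll correct, go down and grip.

```bash
python3 - <<'E'
from h import *
D=np.load("pics/w2.npz");P=D["P"]
for u in (228,235,272,280):
  c=P[225:262,u];print(u,[(225+i,c[i].round(0).tolist()) for i in range(4,30,3)])
E
python3 -m pendant '[[1,-4.5,0,10,0],[1,0,0,15,0],[1,0,0,15,0],[1,0,0,11,0],[1,0,0,0,0]]'
python3 -m pendant '[[0,0,0,0,0],[0,0,0,0,0],[0,0,0,0,0],[0,0,0,0,0],[0,0,0,0,0],[0,0,0,0,0]]' 30
```

```text
228 [(229, [468.0, -167.0, 1.0]), (232, [471.0, -168.0, -0.0]), (235, [472.0, -168.0, 4.0]), (238, [472.0, -168.0, 9.0]), (241, [472.0, -167.0, 15.0]), (244, [472.0, -166.0, 22.0]), (247, [472.0, -166.0, 26.0]), (250, [473.0, -165.0, 30.0]), (253, [472.0, -165.0, 36.0])]
235 [(229, [470.0, -162.0, 0.0]), (232, [472.0, -163.0, -0.0]), (235, [473.0, -163.0, 4.0]), (238, [473.0, -162.0, 10.0]), (241, [474.0, -162.0, 15.0]), (244, [474.0, -161.0, 21.0]), (247, [474.0, -161.0, 26.0]), (250, [474.0, -161.0, 30.0]), (253, [474.0, -160.0, 35.0])]
272 [(229, [478.0, -134.0, 0.0]), (232, [480.0, -134.0, 2.0]), (235, [481.0, -135.0, 5.0]), (238, [481.0, -135.0, 10.0]), (241, [482.0, -135.0, 15.0]), (244, [481.0, -135.0, 20.0]), (247, [482.0, -135.0, 25.0]), (250, [481.0, -135.0, 31.0]), (253, [482.0, -136.0, 34.0])]
280 [(229, [479.0, -127.0, 2.0]), (232, [482.0, -128.0, 1.0]), (235, [484.0, -129.0, 2.0]), (238, [483.0, -129.0, 10.0]), (241, [483.0, -129.0, 15.0]), (244, [483.0, -129.0, 20.0]), (247, [483.0, -130.0, 25.0]), (250, [483.0, -130.0, 30.0]), (253, [483.0, -130.0, 36.0])]
time: 4.4
tool_pos: [454.4, -142.2, 29.1]
tcp_rot: [-179.9, -0.0, 73.9]
ft_force: [-0.8, -0.7, -0.2]
finger_gap: 85.6
time: 5.0
tool_pos: [455.4, -142.7, 30.6]
tcp_rot: [180.0, 0.0, 73.9]
ft_force: [-0.2, -0.3, 1.7]
finger_gap: 6.5
```

```bash
python3 -m pendant '[[0,0,0,0,0],[0,0,0,0,0],[0,0,0,3,0],[0,0,0,3,0]]'; python3 -m pendant '[[0,0,0,3,0],[0,0,0,3,0],[0,0,0,3,0],[0,0,0,0,0]]'
python3 - <<'E'
from h import *
s=r.sense();p=optics.camera_params("wrist");print(s)
im,d=optics.snapshot("wrist");P=cloud("wrist",d,p);np.savez("pics/w3.npz",im=im,d=d,P=P)
im2,d2=optics.snapshot("scene")
cv2.imwrite("pics/w3.png",cv2.hconcat([cv2.resize(im,(400,300)),cv2.resize(im2[150:258,160:304],(400,300),interpolation=cv2.INTER_CUBIC)]))
E
```

```text
time: 5.4
tool_pos: [455.9, -142.8, 25.2]
tcp_rot: [179.9, 0.0, 73.9]
ft_force: [-3.8, 0.2, 10.9]
finger_gap: 6.8
time: 5.8
tool_pos: [456.6, -143.1, 16.6]
tcp_rot: [179.8, 0.0, 73.9]
ft_force: [-3.0, -1.4, 11.9]
finger_gap: 6.9
{'time': 5.8, 'joint_pos': array([-2.35392510e+01,  1.45313334e+00,  1.15489918e+02, -1.10511169e-02,
        6.28992395e+01, -9.74112058e+01]), 'qd': array([-0.04270278, -0.12213731,  0.02065846, -0.0022629 ,  0.2891729 ,
        0.05466834]), 'joint_efforts': array([ 7.06553645e-01, -3.84998703e+01, -3.81347001e+01,  4.57546525e-01,
       -6.36077207e-01, -3.75196408e-02]), 'tool_pos': array([ 456.61688013, -143.13582003,   16.62079402]), 'tcp_rot': array([1.79844879e+02, 3.01120821e-02, 7.38769349e+01]), 'ft_force': array([-3.03337716, -1.36569375, 11.90711272]), 'wrist_torque': array([-0.1253137 ,  0.1633923 , -0.02677049]), 'finger_gap': 6.938809724316906}
```

View pics/w3.png

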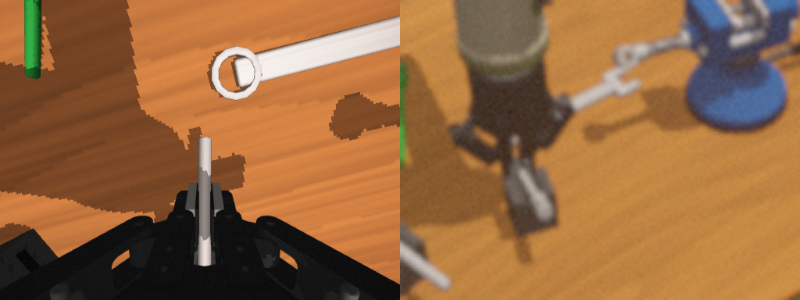

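The bar has tilted: the wrist view (left) shows its shank running up between the fingers. I'll measure the slope from depth.

```bash
cat >> h.py <<'E'
def barfit(im,P,s,show=True,xr=9):
    """bar axis in tool frame; returns point, dir (towards knob) world"""
    T=rot(s["tcp_rot"]);L=(P-np.array(s["tool_pos"]))@T
    m=(abs(L[...,0])<xr)&(im.min(-1)>75)&(np.ptp(im,axis=-1)<35)&(P[...,2]>12)&(L[...,1]>-70)&(L[...,1]<110)
    q=L[m]
    def g(v):
        a=np.array([v[2],1,v[3]]);a/=np.linalg.norm(a);d=q-np.array([v[0],0,v[1]]);t=d@a
        return np.linalg.norm(d-np.outer(t,a),axis=1)-4
    b=min((least_squares(g,[0,-15,0,k],loss="soft_l1",f_scale=.5) for k in (-.5,-.8,-1.1)),key=lambda o:o.cost)
    v=b.x;a=np.array([v[2],1,v[3]]);a/=np.linalg.norm(a);c=np.array([v[0],0,v[1]]);t=(q-c)@a
    in_=abs(g(v))<1.5
    W=T@a;cw=T@c+s["tool_pos"]
    if show:print("n",len(q),"inl",in_.sum(),"tool c",c.round(2),"slope",np.degrees(np.arcsin(W[2])).round(2),"yaw",np.degrees(np.arctan2(W[1],W[0])).round(2),"free end",(cw+W*t[in_].min()).round(1),"t",t[in_].min().round(1),t[in_].max().round(1))
    return cw,W,t[in_].min()
def look():
    s=r.sense();p=optics.camera_params("wrist");im,d=optics.snapshot("wrist");return s,im,cloud("wrist",d,p)
def eyefit(P,g=(455.6,-1.2,110.5),yaw=75,lo=90):
    q=P.reshape(-1,3);m=(np.linalg.norm(q-np.array(g),axis=1)<22)&(q[:,2]>lo);q=q[m]
    a=np.array([np.cos(np.radians(yaw)),np.sin(np.radians(yaw)),0]);q=q[((q-np.array(g))@a)<11]
    o=least_squares(lambda v:capcyl(q,v[:3],hole(v[3],yaw),12,11),[*g,.885],loss="soft_l1",f_scale=1)
    print("eye n",len(q),o.x.round(3),"rms",np.sqrt(2*o.cost/max(len(q),1)).round(2));return o.x
E
python3 - <<'E'
from h import *
D=np.load("pics/w3.npz");s=r.sense();barfit(D["im"],D["P"],s)
E
```

```text
n 2612 inl 2496 tool c [  0.96   0.   -19.49] slope 21.06 yaw -16.33 free end [ 417.4 -130.6   20.4] t -44.0 30.7
```

```bash
python3 -m pendant '[[0,0,0,2.5,0],[0,0,0,2.5,0],[0,0,0,2.5,0],[0,0,1,2,0],[0,0,2,0,0],[0,0,2,0,0],[0,0,0,0,0]]'
python3 - <<'E'
from h import *
s,im,P=look();print(s["ft_force"],s["finger_gap"]);barfit(im,P,s)
E
```

```text
time: 6.6
tool_pos: [459.9, -144.1, 7.2]
tcp_rot: [-179.9, 0.0, 73.9]
ft_force: [-12.5, 2.6, 23.0]
finger_gap: 6.9
[-12.49899014   2.55637039  23.01737817] 6.861434729029277
n 2498 inl 2383 tool c [  0.95   0.   -24.12] slope 31.71 yaw -16.38 free end [ 424.1 -132.5    8.1] t -44.3 26.4
```

```bash
python3 -m pendant '[[0,0,2,1,0],[0,0,1.5,1,0],[0,0,1.5,0.5,0],[0,0,0,0,0]]' 40
python3 - <<'E'
from h import *
s,im,P=look();print(s["ft_force"],s["finger_gap"]);barfit(im,P,s)
E
```

```text
time: 7.05
tool_pos: [463.1, -144.9, 4.1]
tcp_rot: [-179.7, 0.0, 73.9]
ft_force: [-16.3, 0.4, 20.3]
finger_gap: 6.7
[-16.3461758    0.40853621  20.34310593] 6.656422446951241
n 2355 inl 2244 tool c [  0.93   0.   -27.79] slope 36.05 yaw -16.29 free end [ 431.7 -134.7    7.8] t -40.9 23.9
```

```bash
python3 -m pendant '[[0,0,0,-1,0],[0,0,0,-4,0],[0,0,0,-10,0],[0,0,0,-20,0],[0,0,0,-30,0],[0,0,0,-30,0],[0,0,0,-30,0],[0,0,0,-30,0],[0,0,0,-15,0],[0,0,0,0,0]]' 60
python3 - <<'E'
from h import *
s,im,P=look();print(s["ft_force"],s["finger_gap"],s["tool_pos"],s["tcp_rot"]);barfit(im,P,s)
cv2.imwrite("pics/w4.png",im);np.savez("pics/w4.npz",im=im,P=P)
E
```

```text
time: 8.1
tool_pos: [466.6, -145.8, 176.0]
tcp_rot: [179.7, 0.0, 73.9]
ft_force: [0.2, 0.5, 0.0]
finger_gap: 6.1
[0.21322887 0.5080166  0.04404637] 6.140710116452043 [ 466.58630681 -145.82506388  176.04291369] [1.79705705e+02 2.92089089e-02 7.38841427e+01]
n 2632 inl 2524 tool c [  0.96   0.   -27.62] slope 35.57 yaw -16.15 free end [ 428.5 -133.8  175.2] t -48.9 24.0
```

The bar is held at slope 35.6°, a few degrees under the hole's. I'll go to about 25 mm short of the eye's upper mouth and measure bar and eye in one picture.

```bash
python3 -m pendant '[[0,25,5,0,-0.6],[0,30,5,2,-0.6],[0,30,5,10,0],[0,30,2,15,0],[0,20,0,15,0],[0,0,0,0,0]]'
python3 - <<'E'
from h import *
s,im,P=look();print(s["ft_force"],s["tool_pos"],s["tcp_rot"]);c,W,t=barfit(im,P,s);e=eyefit(P,lo=95)
np.savez("pics/w5.npz",im=im,P=P)
cv2.imwrite("pics/w5.png",cv2.resize(im[90:380,130:390],None,fx=2,fy=2))
E
```

```text
time: 8.75
tool_pos: [514.0, -16.8, 126.2]
tcp_rot: [-179.5, 0.0, 75.2]
ft_force: [0.0, 0.2, -0.4]
finger_gap: 6.2
[ 0.04359755  0.16372038 -0.35723173] [513.97610778 -16.84749963 126.15230292] [-1.79536086e+02  1.27150068e-02  7.52324507e+01]
n 4766 inl 2098 tool c [  0.5    0.   -28.28] slope 30.22 yaw -13.95 free end [4.475e+02 2.000e-01 1.143e+02] t -79.7 23.4
eye n 2388 [455.659  -1.015 110.449   0.894] rms 0.67
```

View pics/w5.png

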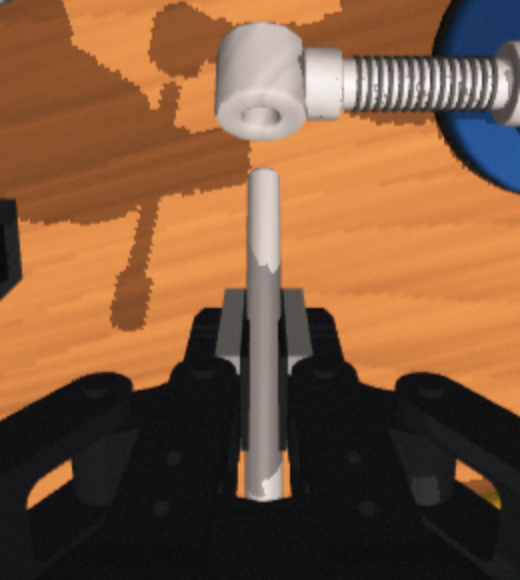

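Bar tip at (262,170) and hole at (262,113) in the crop are lined up nicely. Next, the numeric offset.

```bash
sed -i 's/def barfit(im,P,s,show=True,xr=9)/def barfit(im,P,s,show=True,xr=9,y0=-70)/; s/(L\[...,1\]>-70)/(L[...,1]>y0)/' h.py
cat >> h.py <<'E'
def rel(s,c,W,tmin,e,yaw=75):
    T=rot(s["tcp_rot"]);C=np.array(e[:3]);a=hole(e[3],yaw);f=c+W*tmin
    m=C+11*a
    print("free->mouth centre, tool axes",(T.T@(m-f)).round(2),"along hole",((f-m)@a).round(1),"hole dir tool",(T.T@-a).round(3),"slopes",np.degrees(np.arcsin(W[2])).round(1),np.degrees(np.arcsin(a[2])).round(1))
E
python3 - <<'E'
from h import *
D=np.load("pics/w5.npz");s=r.sense();e=eyefit(D["P"],lo=95)
for y0 in (-42,-46):
  c,W,t=barfit(D["im"],D["P"],s,y0=y0);rel(s,c,W,t,e)
E
```

```text
eye n 2388 [455.659  -1.015 110.449   0.894] rms 0.67
n 3034 inl 2518 tool c [  2.     0.   -26.74] slope 34.88 yaw -14.84 free end [476.1  -6.  126.2] t -49.3 23.0
free->mouth centre, tool axes [ -0.43 -12.39   8.95] along hole 15.3 hole dir tool [ 0.003 -0.776  0.631] slopes 34.9 38.8
n 3048 inl 2531 tool c [  2.     0.   -26.74] slope 34.88 yaw -14.84 free end [475.7  -5.9 125.9] t -49.8 23.0
free->mouth centre, tool axes [ -0.43 -11.98   8.66] along hole 14.8 hole dir tool [ 0.003 -0.776  0.631] slopes 34.9 38.8
```

```bash
python3 -m pendant '[[0,-0.1,-3,2.3,0],[0,-0.1,-3,2.3,0],[0,-0.1,-3,2.2,0],[0,0,0,0,0]]' 45; python3 -m pendant '[[0,-0.1,-2,1.5,0],[0,0,-1.6,1.2,0],[0,0,-1.6,1.2,0],[0,0,0,0,0]]'
python3 - <<'E'
from h import *
s,im,P=look();print(s["ft_force"],s["wrist_torque"],s["tool_pos"]);c,W,t=barfit(im,P,s,y0=-38,xr=7);
np.savez("pics/w6.npz",im=im,P=P)
cv2.imwrite("pics/w6.png",cv2.resize(im[90:290,160:360],None,fx=3,fy=3))
E
```

```text
time: 9.2
tool_pos: [507.5, -18.0, 124.4]
tcp_rot: [-180.0, 0.0, 75.0]
ft_force: [0.9, 0.2, -0.7]
finger_gap: 6.0
time: 9.6
tool_pos: [502.7, -16.2, 120.4]
tcp_rot: [-180.0, 0.0, 75.1]
ft_force: [-0.9, 0.5, 0.7]
finger_gap: 6.0
[-0.91601451  0.49526304  0.67920058] [ 0.02028005 -0.01574173  0.02254749] [502.71933214 -16.18534081 120.38687618]
n 2789 inl 2419 tool c [  0.87   0.   -27.59] slope 35.29 yaw -14.85 free end [466.7  -5.7 121.4] t -46.0 24.0
```

View pics/w6.png

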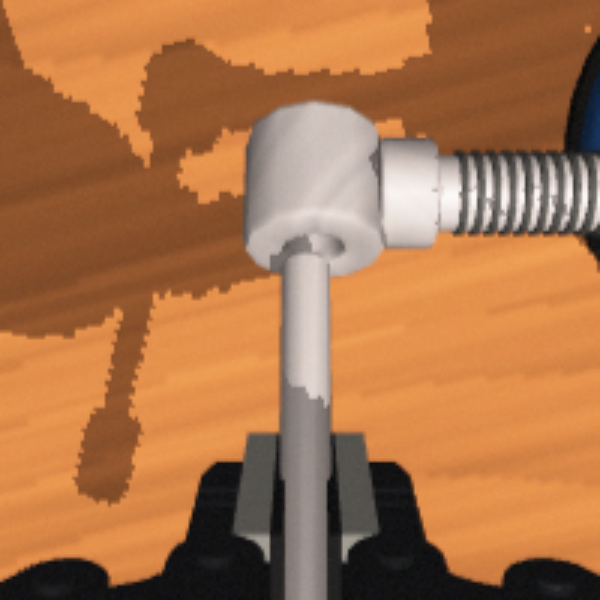

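The tip is at (305,255) in the crop and the hole centre at about (316,243): the bar is about 2-3 mm to the left and still outside. The arm hadn't settled when I measured before, so I'll re-measure now.

```bash
python3 -m pendant '[[0,0,0,0,0],[0,0,0,0,0]]'
python3 - <<'E'
from h import *
for i in range(2):
  s,im,P=look();print(s["ft_force"].round(1),s["tool_pos"].round(2));e=eyefit(P,lo=95)
  for y0 in (-30,-36):
    c,W,t=barfit(im,P,s,y0=y0,xr=7,show=False)
    # fix tip by known length: free end t ~ -48.5
    rel(s,c,W,-48.9,e)
np.savez("pics/w7.npz",im=im,P=P)
E
```

```text
time: 9.85
tool_pos: [503.1, -16.2, 120.7]
tcp_rot: [180.0, 0.0, 75.1]
ft_force: [1.3, 0.1, -0.5]
finger_gap: 6.5
[ 1.3  0.1 -0.5] [503.12 -16.24 120.69]
eye n 2523 [455.977  -1.067 110.757   0.907] rms 1.15
free->mouth centre, tool axes [ 1.9  -0.87  2.53] along hole 2.2 hole dir tool [ 0.001 -0.788  0.616] slopes 35.3 38.0
free->mouth centre, tool axes [ 1.73 -0.88  2.52] along hole 2.2 hole dir tool [ 0.001 -0.788  0.616] slopes 35.3 38.0
[-0.3 -1.  -1.4] [503.11 -16.25 120.66]
eye n 2530 [455.96   -1.105 110.74    0.909] rms 1.17
free->mouth centre, tool axes [ 1.76 -0.87  2.56] along hole 2.3 hole dir tool [ 0.001 -0.789  0.615] slopes 35.3 37.9
free->mouth centre, tool axes [ 1.67 -0.89  2.53] along hole 2.3 hole dir tool [ 0.001 -0.789  0.615] slopes 35.3 37.9
```

```bash
python3 -m pendant '[[0,0.9,0.4,0.5,0],[0,0.9,0.4,0.5,0],[0,0,0,0,0],[0,0,0,0,0]]'; python3 -m pendant '[[0,0,-1.6,1.2,0],[0,0,-1.6,1.2,0],[0,0,-1.6,1.2,0],[0,0,0,0,0],[0,0,0,0,0]]'
python3 - <<'E'
from h import *
s,im,P=look();print(s["ft_force"],s["wrist_torque"],s["tool_pos"])
np.savez("pics/w8.npz",im=im,P=P)
for y0 in (-25,-30):
    c,W,t=barfit(im,P,s,y0=y0,xr=7);rel(s,c,W,-48.9,(455.65,-1.05,110.4,.89))
cv2.imwrite("pics/w8.png",cv2.resize(im[90:290,160:360],None,fx=3,fy=3))
E
```

```text
time: 10.35
tool_pos: [504.2, -14.7, 119.5]
tcp_rot: [-180.0, 0.0, 75.1]
ft_force: [-0.1, -0.1, -1.6]
finger_gap: 6.4
time: 10.85
tool_pos: [499.5, -13.5, 116.0]
tcp_rot: [-180.0, 0.0, 75.1]
ft_force: [-0.0, -0.4, -0.5]
finger_gap: 6.3
[-0.0060724  -0.42243243 -0.51304128] [0.01168623 0.02775745 0.03868434] [499.53284315 -13.46460747 115.968492  ]
n 2248 inl 1887 tool c [  0.79   0.   -27.65] slope 35.23 yaw -14.36 free end [476.7  -6.8 126.8] t -29.1 24.0
free->mouth centre, tool axes [ 0.29  2.89 -1.92] along hole -3.5 hole dir tool [ 0.001 -0.777  0.629] slopes 35.2 39.0
n 2451 inl 2094 tool c [  0.82   0.   -27.64] slope 35.26 yaw -14.66 free end [472.1  -5.4 123.4] t -35.0 24.0
free->mouth centre, tool axes [ 0.05  2.88 -1.94] along hole -3.5 hole dir tool [ 0.001 -0.777  0.629] slopes 35.3 39.0
```

View pics/w8.png

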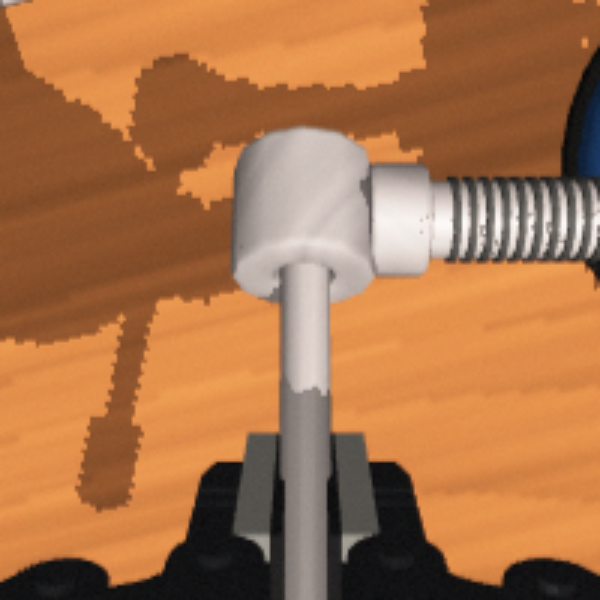

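The tip is in the hole, about 3.5 mm deep, with no contact force. I'll feed along the hole and watch the forces.

```bash
python3 -m pendant '[[0,0,-1.6,1.25,0],[0,0,-1.6,1.25,0],[0,0,-1.6,1.25,0],[0,0,0,0,0]]';python3 -m pendant '[[0,0,-1.6,1.25,0],[0,0,-1.6,1.25,0],[0,0,0,0,0]]'
python3 -m pendant '[[0,0,-1.6,1.25,0],[0,0,-1.6,1.25,0],[0,0,0,0,0]]'
python3 - <<'E'
from h import *
s,im,P=look();print(s["ft_force"],s["wrist_torque"])
c,W,t=barfit(im,P,s,y0=-15,xr=7);rel(s,c,W,-48.9,(455.65,-1.05,110.4,.89));eyefit(P,lo=95)
E
```

```text
time: 11.3
tool_pos: [494.5, -12.2, 111.9]
tcp_rot: [-180.0, 0.0, 75.1]
ft_force: [0.7, 0.2, -0.7]
finger_gap: 6.2
time: 11.6
tool_pos: [491.5, -11.3, 109.5]
tcp_rot: [-180.0, 0.0, 75.1]
ft_force: [0.4, -0.0, -1.0]
finger_gap: 6.1
time: 11.9
tool_pos: [488.4, -10.5, 107.0]
tcp_rot: [-180.0, 0.0, 75.1]
ft_force: [-1.2, 0.3, 0.0]
finger_gap: 6.1
[-1.17985502  0.30471123  0.02516502] [0.04997595 0.18317495 0.07016469]
n 1834 inl 1489 tool c [  0.53   0.   -27.7 ] slope 34.8 yaw -12.68 free end [475.   -6.9 125.1] t -16.9 24.0
free->mouth centre, tool axes [  1.73  14.59 -10.54] along hole -18.0 hole dir tool [ 0.001 -0.777  0.63 ] slopes 34.8 39.0
eye n 2864 [456.56   -1.239 111.226   0.883] rms 1.13
```

```bash
python3 -m pendant '[[0,0,-1.6,1.25,0],[0,0,-0.8,0.6,0],[0,0,0,0,0]]'; python3 -m pendant '[[0.1,0,0,0,0],[0.2,0,0,0,0],[0.4,0,0,0,0],[0.4,0,0,0,0],[0.4,0,0,0,0]]'
python3 - <<'E'
from h import *
s,im,P=look();print(s["ft_force"],s["wrist_torque"],s["finger_gap"])
np.savez("pics/w9.npz",im=im,P=P);cv2.imwrite("pics/w9.png",im)
c,W,t=barfit(im,P,s,y0=-15,xr=7);rel(s,c,W,-48.9,(455.65,-1.05,110.4,.89));eyefit(P,lo=95)
E
```

```text
time: 12.25
tool_pos: [486.3, -9.9, 105.3]
tcp_rot: [-180.0, 0.0, 75.1]
ft_force: [-1.6, -0.8, 0.2]
finger_gap: 6.2
time: 12.75
tool_pos: [486.5, -10.0, 105.4]
tcp_rot: [180.0, -0.0, 75.1]
ft_force: [-0.8, 0.2, 0.0]
finger_gap: 34.1
[-0.81306879  0.17103636  0.0058334 ] [-0.03675002 -0.01167669  0.00540959] 34.12352004490915
n 1705 inl 1683 tool c [  0.78   0.   -26.47] slope 33.2 yaw -15.37 free end [473.1  -5.5 122.7] t -16.8 24.8
free->mouth centre, tool axes [ -0.45  17.34 -12.23] along hole -21.2 hole dir tool [ 0.001 -0.777  0.629] slopes 33.2 39.0
eye n 2907 [456.653  -1.311 111.264   0.885] rms 1.14
```

The bar stays in the eye after release, at slope 33°, about 21 mm deep. I'll raise the open gripper along the bar to the knob.

```bash
python3 -m pendant '[[0.4,0,0,-15,0],[0.4,0,15,-10,0],[0.4,0,15,-10,0],[0.4,0,15,-10,0],[0.4,0,15,-10,0],[0.4,0,16,-10,0],[0.4,0,0,0,0],[0.4,0,0,0,0]]' 25
python3 - <<'E'
from h import *
s,im,P=look();print(s["ft_force"],s["tool_pos"])
np.savez("pics/w10.npz",im=im,P=P);cv2.imwrite("pics/w10.png",cv2.resize(im[90:384,130:390],None,fx=2,fy=2))
c,W,t=barfit(im,P,s,y0=-62,xr=7);print((P.reshape(-1,3)[0]))
T=rot(s["tcp_rot"]);L=(P-s["tool_pos"])@T
m=(abs(L[...,0])<14)&(im.min(-1)>75)&(np.ptp(im,axis=-1)<35)&(P[...,2]>60)
q=L[m]
for a in range(-110,30,8):
    k=q[(q[:,1]>=a)&(q[:,1]<a+8)]
    if len(k)>3:print(a,len(k),np.ptp(k[:,0]).round(1),np.median(k[:,0]).round(1),k[:,2].min().round(1))
eyefit(P,lo=95)
E
```

```text
time: 13.6
tool_pos: [559.7, -29.5, 170.0]
tcp_rot: [-180.0, -0.0, 75.1]
ft_force: [-0.6, 0.4, -0.2]
finger_gap: 34.4
[-0.63360051  0.44489622 -0.22468116] [559.68023924 -29.47910149 170.04752821]
n 2990 inl 2190 tool c [  0.3    0.   -16.69] slope 37.48 yaw -15.42 free end [502.1 -13.3 140.9] t -75.4 9.2
[ 338.29893895 -213.65758823    5.2183598 ]
-110 651 24.8 1.9 41.8
-102 527 24.6 1.3 44.9
-94 189 10.7 0.7 39.8
-86 183 7.0 0.7 33.6
-78 195 6.9 0.7 28.5
-70 195 6.8 0.7 23.3
-62 199 6.7 0.7 18.2
-54 211 6.5 0.7 12.9
-46 232 7.5 0.7 7.6
-38 260 7.4 0.7 2.5
-30 274 7.3 0.7 -3.2
-22 500 15.1 0.7 -12.5
-14 621 14.9 0.7 -18.0
-6 432 14.7 0.7 -22.7
2 390 15.0 0.5 -24.7
eye n 1812 [456.081  -1.02  110.825   0.882] rms 1.09
```

View pics/w10.png

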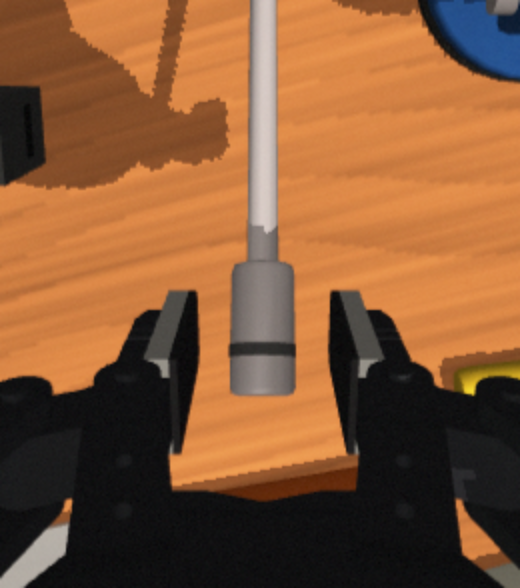

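The knob at (262,328) in the crop is centred between the fingers. I'll close on it and feed down along the bar's axis.

```bash
python3 -m pendant '[[0.4,0.6,-3,0,0],[0.1,0,0,0,0],[0,0,0,0,0],[0,0,0,0,0],[0,0,0,0,0],[0,0,-2.5,1.65,0],[0,0,-2.5,1.65,0],[0,0,-2.5,1.65,0],[0,0,0,0,0]]' 25;python3 -m pendant '[[0,0,-3,2,0],[0,0,-3,2,0],[0,0,-3,2,0],[0,0,0,0,0]]'
python3 - <<'E'
from h import *
s,im,P=look();print(s["ft_force"],s["wrist_torque"])
T=rot(s["tcp_rot"]);L=(P-s["tool_pos"])@T
m=(abs(L[...,0])<14)&(im.min(-1)>75)&(np.ptp(im,axis=-1)<35)&(P[...,2]>60);q=L[m]
for a in range(-110,30,8):
    k=q[(q[:,1]>=a)&(q[:,1]<a+8)]
    if len(k)>3:print(a,len(k),np.ptp(k[:,0]).round(1),np.median(k[:,0]).round(1),k[:,2].min().round(1))
eyefit(P,lo=95)
E
```

```text
time: 14.55
tool_pos: [550.0, -26.3, 165.7]
tcp_rot: [179.9, -0.0, 75.1]
ft_force: [2.1, -1.3, 1.6]
finger_gap: 15.0
time: 14.95
tool_pos: [540.2, -23.7, 158.7]
tcp_rot: [-179.9, 0.0, 75.1]
ft_force: [-0.4, -1.1, 1.7]
finger_gap: 14.6
[-0.35868363 -1.07081865  1.70064295] [-0.31740977 -0.1400483   0.10317606]
-110 126 7.4 -0.1 44.5
-102 432 24.5 0.8 36.3
-94 618 25.3 1.3 31.3
-86 651 25.6 1.3 31.0
-78 325 20.8 0.2 31.3
-70 207 7.5 0.2 25.8
-62 215 7.4 0.2 20.7
-54 223 7.2 0.7 15.1
-46 230 7.1 0.7 10.1
-38 241 7.5 0.7 5.2
-30 264 7.4 0.7 -0.4
-22 365 11.9 0.7 -10.2
-14 862 26.8 0.8 -45.0
-6 520 14.4 1.2 -19.1
2 541 18.6 0.8 -38.7
10 47 16.8 0.3 -38.1
eye n 1958 [456.041  -1.111 110.764   0.863] rms 1.31
```

```bash
python3 -m pendant '[[0,0,-3.3,2.2,0],[0,0,-3.3,2.2,0],[0,0,-3.3,2.2,0],[0,0,-3.3,2.2,0],[0,0,-3.3,2.2,0],[0,0,0,0,0]]';python3 -m pendant '[[0,0,-3.3,2.2,0],[0,0,-3.3,2.2,0],[0,0,-3.3,2.2,0],[0,0,-3.3,2.2,0],[0,0,0,0,0]]'
python3 - <<'E'
from h import *
s,im,P=look();print(s["ft_force"],s["wrist_torque"],s["tool_pos"])
T=rot(s["tcp_rot"]);L=(P-s["tool_pos"])@T
m=(abs(L[...,0])<14)&(im.min(-1)>75)&(np.ptp(im,axis=-1)<35)&(P[...,2]>60);q=L[m]
for a in range(-70,10,4):
    k=q[(q[:,1]>=a)&(q[:,1]<a+4)]
    if len(k)>3:print(a,len(k),np.ptp(k[:,0]).round(1),np.median(k[:,0]).round(1),k[:,2].min().round(1))
print(((np.array([455.65,-1.05,110.4])-s["tool_pos"])@T).round(1))
E
```

```text
time: 15.6
tool_pos: [524.1, -19.5, 147.7]
tcp_rot: [-179.9, 0.0, 75.1]
ft_force: [0.6, -1.5, 2.7]
finger_gap: 15.0
time: 16.1
tool_pos: [511.9, -16.3, 139.4]
tcp_rot: [-180.0, 0.0, 75.1]
ft_force: [0.0, -2.7, 4.4]
finger_gap: 14.6
[ 0.01797687 -2.7307653   4.39905153] [-0.48802312 -0.08594594  0.14660802] [511.92298856 -16.26773831 139.37438671]
-70 299 24.4 0.8 18.7
-66 368 25.0 1.6 15.5
-62 374 24.6 1.6 12.5
-58 340 25.2 1.3 12.5
-54 308 25.3 1.3 15.3
-50 248 22.1 0.2 14.9
-46 137 14.8 0.2 12.1
-42 117 7.0 0.8 10.3
-38 122 7.0 0.2 8.0
-34 121 6.9 0.8 4.6
-30 126 7.4 0.8 2.1
-26 135 7.3 0.8 -0.6
-22 136 7.3 0.8 -2.5
-18 220 11.9 0.8 -10.5
-14 939 26.9 -0.7 -44.1
-10 321 21.5 0.8 -39.5
-6 306 14.4 0.8 -18.5
-2 217 14.2 1.2 -20.4
2 230 14.1 1.2 -23.5
6 304 18.6 1.2 -41.2
[  0.2 -58.3  29. ]
```

```bash
python3 -m pendant '[[0,-0.3,-3.3,2.2,0],[0,-0.3,-3.3,2.2,0],[0,0,-3.3,2.2,0],[0,0,-3.3,2.2,0],[0,0,0,0,0]]';python3 -m pendant '[[0,0,-3.3,2.2,0],[0,0,-3.3,2.2,0],[0,0,-2.5,1.65,0],[0,0,0,0,0]]'; python3 -m pendant '[[0,0,-1.7,1.1,0],[0,0,-1.7,1.1,0],[0,0,0,0,0]]'
python3 - <<'E'
from h import *
s,im,P=look();print(s["ft_force"],s["wrist_torque"],s["tool_pos"])
T=rot(s["tcp_rot"]);L=(P-s["tool_pos"])@T
m=(abs(L[...,0])<14)&(im.min(-1)>75)&(np.ptp(im,axis=-1)<35)&(P[...,2]>60);q=L[m]
for a in range(-50,10,4):
    k=q[(q[:,1]>=a)&(q[:,1]<a+4)]
    if len(k)>3:print(a,len(k),np.ptp(k[:,0]).round(1),np.median(k[:,0]).round(1),k[:,2].min().round(1))
print(((np.array([455.65,-1.05,110.4])-s["tool_pos"])@T).round(1))
E
```

```text
time: 16.65
tool_pos: [499.3, -13.3, 130.8]
tcp_rot: [-180.0, -0.0, 75.1]
ft_force: [0.8, -2.0, 4.2]
finger_gap: 14.8
time: 17.05
tool_pos: [490.9, -11.1, 125.2]
tcp_rot: [180.0, -0.0, 75.1]
ft_force: [0.2, -2.4, 7.9]
finger_gap: 14.9
time: 17.35
tool_pos: [488.1, -10.3, 123.4]
tcp_rot: [179.9, -0.0, 75.1]
ft_force: [1.7, -2.4, 8.7]
finger_gap: 15.2
[ 1.72915396 -2.40103549  8.71140832] [-0.4130538  -0.17282513  0.0952845 ] [488.05409973 -10.29615335 123.3543767 ]
-50 217 16.3 0.2 6.7
-46 366 24.4 1.3 2.8
-42 439 24.5 1.8 -0.5
-38 446 25.0 1.7 -3.5
-34 381 24.9 1.7 -3.7
-30 242 24.5 1.8 -1.0
-26 243 21.4 0.7 -0.9
-22 150 13.5 0.5 -2.9
-18 230 11.9 0.7 -10.5
-14 938 27.0 -0.7 -44.1
-10 313 21.1 0.7 -39.3
-6 310 14.4 1.2 -17.8
-2 210 14.3 0.7 -19.4
2 222 14.1 1.2 -23.4
6 308 18.7 0.7 -38.2
[  0.6 -33.7  12.9]
```

```bash
python3 -m pendant '[[0,0,-1.7,0.8,0],[0,0,-1.7,0.9,0],[0,0,0,0,0]]'; python3 -m pendant '[[0,0,-1.7,0.9,0],[0,0,0,0,0]]';python3 -m pendant '[[0,0,-1.3,0.8,0],[0,0,0,0,0]]'
python3 - <<'E'
from h import *
s,im,P=look();print(s["ft_force"],s["wrist_torque"],s["tool_pos"])
T=rot(s["tcp_rot"]);L=(P-s["tool_pos"])@T
m=(abs(L[...,0])<14)&(im.min(-1)>75)&(np.ptp(im,axis=-1)<35)&(P[...,2]>60);q=L[m]
for a in range(-40,10,4):
    k=q[(q[:,1]>=a)&(q[:,1]<a+4)]
    if len(k)>3:print(a,len(k),np.ptp(k[:,0]).round(1),np.median(k[:,0]).round(1),k[:,2].min().round(1))
print(((np.array([455.65,-1.05,110.4])-s["tool_pos"])@T).round(1))
E
```

```text
time: 17.7
tool_pos: [484.3, -9.3, 121.1]
tcp_rot: [180.0, -0.0, 75.1]
ft_force: [1.0, -2.3, 6.2]
finger_gap: 14.8
time: 17.9
tool_pos: [482.5, -8.8, 120.0]
tcp_rot: [-180.0, -0.0, 75.1]
ft_force: [0.6, -2.2, 4.9]
finger_gap: 14.7
time: 18.1
tool_pos: [481.3, -8.6, 119.3]
tcp_rot: [-180.0, -0.0, 75.1]
ft_force: [0.5, -2.2, 4.6]
finger_gap: 15.1
[ 0.45848907 -2.18522425  4.56265699] [-0.39095867 -0.20735352  0.07989312] [481.29916521  -8.55367867 119.26550847]
-40 346 22.5 0.8 -0.3
-36 456 25.0 1.8 -3.1
-32 475 24.9 1.3 -7.4
-28 411 24.7 1.8 -8.1
-24 235 25.1 1.8 -5.9
-20 244 24.2 0.8 -3.8
-16 337 23.0 0.8 -44.2
-12 952 26.9 -0.7 -39.5
-8 307 19.7 1.3 -38.3
-4 309 14.3 0.8 -18.8
0 134 14.1 1.2 -21.8
4 316 16.0 1.2 -41.0
8 195 18.7 0.3 -39.6
[  0.6 -26.7   8.9]
```

```bash
for i in 1 2 3; do :; done; python3 -m pendant '[[0,0,-0.9,0.5,0],[0,0,0,0,0]]'; python3 -m pendant '[[0,0,-0.9,0.5,0],[0,0,0,0,0]]';python3 -m pendant '[[0,0,-0.9,0.5,0],[0,0,0,0,0]]'
```

```text
time: 18.35
tool_pos: [480.5, -8.3, 118.8]
tcp_rot: [180.0, -0.0, 75.1]
ft_force: [2.1, -2.7, 5.2]
finger_gap: 14.8
time: 18.55
tool_pos: [479.6, -8.1, 118.2]
tcp_rot: [-180.0, -0.0, 75.1]
ft_force: [1.5, -2.3, 4.6]
finger_gap: 14.8
time: 18.75
tool_pos: [478.5, -7.8, 117.5]
tcp_rot: [-180.0, -0.0, 75.1]
ft_force: [1.6, -2.5, 4.1]
finger_gap: 15.4
```

```bash
python3 -m pendant '[[0,0,-0.9,0.5,0],[0,0,0,0,0]]'; python3 -m pendant '[[0,0,-0.9,0.5,0],[0,0,0,0,0]]';python3 -m pendant '[[0,0,-0.9,0.5,0],[0,0,0,0,0]]'
python3 - <<'E'
from h import *
s,im,P=look();print(s["ft_force"],s["wrist_torque"],s["tool_pos"])
np.savez("pics/w11.npz",im=im,P=P)
T=rot(s["tcp_rot"]);L=(P-s["tool_pos"])@T
m=(abs(L[...,0])<14)&(im.min(-1)>75)&(np.ptp(im,axis=-1)<35)&(P[...,2]>60);q=L[m]
for a in range(-40,10,4):
    k=q[(q[:,1]>=a)&(q[:,1]<a+4)]
    if len(k)>3:print(a,len(k),np.ptp(k[:,0]).round(1),np.median(k[:,0]).round(1),k[:,2].min().round(1))
E
```

```text
time: 18.95
tool_pos: [477.6, -7.6, 116.9]
tcp_rot: [-180.0, -0.0, 75.1]
ft_force: [1.4, -2.4, 2.6]
finger_gap: 14.8
time: 19.15
tool_pos: [476.9, -7.4, 116.5]
tcp_rot: [-180.0, -0.0, 75.1]
ft_force: [2.9, -1.7, 2.3]
finger_gap: 14.8
time: 19.35
tool_pos: [476.8, -7.4, 116.6]
tcp_rot: [179.9, -0.0, 75.1]
ft_force: [5.4, -2.6, 4.0]
finger_gap: 14.9
[ 5.44410867 -2.59346671  4.01963373] [-0.44599663 -0.8311748   0.01473544] [476.82229142  -7.36705062 116.59773197]
-40 175 12.2 0.3 1.2
-36 354 20.9 0.8 -2.7
-32 467 25.0 2.2 -5.8
-28 486 24.5 1.7 -9.8
-24 443 24.4 1.7 -10.6
-20 240 25.0 1.7 -9.3
-16 393 24.6 0.7 -44.4
-12 972 26.9 -0.7 -39.4
-8 309 19.6 1.2 -38.3
-4 313 14.3 0.7 -19.1
0 148 14.2 1.2 -21.9
4 313 13.9 1.2 -24.8
8 183 18.6 0.3 -38.8
```

Contact: motion has stopped and force is rising. I'll press a little more, then release and check.

```bash
python3 -m pendant '[[0,0,-1,0.6,0],[0,0,-1,0.6,0],[0,0,0,0,0]]'; python3 -m pendant '[[0,0,1,-0.6,0],[0.05,0,0,0,0],[0.15,0,0,0,0],[0.4,0,0,0,0],[0.4,0,0,0,0],[0.4,0,0,-15,0],[0.4,0,5,-30,0],[0.4,0,10,-40,0],[0.4,0,0,-20,0],[0.4,0,0,0,0]]'
python3 - <<'E'
from h import *
s,im,P=look();print(s["ft_force"],s["tool_pos"])
np.savez("pics/w12.npz",im=im,P=P)
cv2.imwrite("pics/w12.png",cv2.resize(im[150:330,170:350],None,fx=3.3,fy=3.3,interpolation=cv2.INTER_CUBIC))
C=np.array([455.65,-1.05,110.2]);yaw=np.radians(75)
vx=np.array([np.cos(yaw),np.sin(yaw),0]);h=np.array([np.sin(yaw),-np.cos(yaw),0])
q=(P.reshape(-1,3)-C);L=np.stack([q@vx,q@h,q[:,2]],1);m=(abs(L[:,0])<14)&(abs(L[:,1])<95)&(L[:,2]>-90);L=L[m]
g=im.reshape(-1,3)[m];L=L[(g.min(1)>60)&(np.ptp(g,axis=1)<35)]
# knob cylinder fit: points h>14 & |x|<9
k=L[(L[:,1]>11)&(abs(L[:,0])<9)&(L[:,2]>0)];print(len(k),k.min(0).round(1),k.max(0).round(1))
def f(v):
    a=np.array([0,np.cos(v[0]),np.sin(v[0])]);return capcyl(k,np.array([v[2],0,v[3]])+a*v[1],a,8,16)
for s0 in(.5,.8):
    o=least_squares(f,[s0,27,0,0],loss="soft_l1",f_scale=1);print("knob slope",np.degrees(o.x[0]),"centre dist (27 when seated)",o.x[1],"lat",o.x[2],"dz",o.x[3],o.cost)
eyefit(P,lo=95)
E
```

```text
time: 19.7
tool_pos: [476.6, -7.3, 116.6]
tcp_rot: [179.7, -0.0, 75.1]
ft_force: [10.1, -4.2, 4.6]
finger_gap: 14.9
time: 20.7
tool_pos: [491.1, -10.8, 223.7]
tcp_rot: [179.8, -0.1, 75.1]
ft_force: [0.1, 0.0, 0.4]
finger_gap: 34.3
[0.08934488 0.04101198 0.40795986] [491.05284997 -10.7875046  223.73606653]
515 [-8.2 11.   4.6] [ 7.7 35.1 35.7]
knob slope 42.48055899589435 centre dist (27 when seated) 28.070366548232382 lat 0.13297907713412344 dz -0.4368638485669412 50.89831762002524
knob slope 42.48055869006549 centre dist (27 when seated) 28.070366367767267 lat 0.13297906900237366 dz -0.4368635975796558 50.898317620025416
eye n 913 [456.86   -1.352 111.393   1.008] rms 1.46
```

View pics/w12.png

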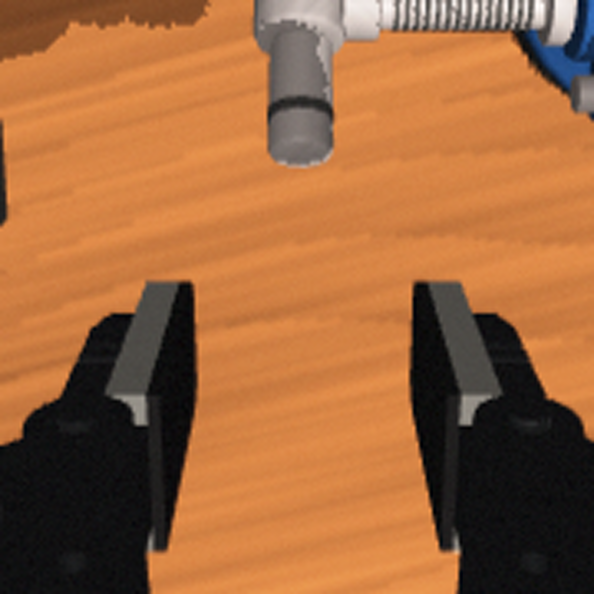

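```bash
python3 -m pendant '[[0.4,0,-15,-10,0],[0.4,0,-15,-10,0],[0.4,0,-15,-10,0],[0.2,0,0,0,0],[0,0,0,0,0],[0,0,0,0,0],[0,0,0,0,0]]'
cat > chk.py <<'E'
from h import *
yaw=np.radians(75);vx=np.array([np.cos(yaw),np.sin(yaw),0]);h=np.array([np.sin(yaw),-np.cos(yaw),0])
s,im,P=look();C=np.array([455.65,-1.05,110.2])
q=P.reshape(-1,3)-C;L=np.stack([q@vx,q@h,q[:,2]],1);g=im.reshape(-1,3)
m=(L[:,0]>-14)&(L[:,0]<11.5)&(L[:,1]>-16)&(L[:,1]<48)&(L[:,2]>-16)&(L[:,2]<45)&(g.min(1)>45)&(np.ptp(g,axis=1)<40);L=L[m]
def f(v):
    a=np.array([0,np.cos(v[0]),np.sin(v[0])]);b=np.array([0,np.cos(v[5]),np.sin(v[5])]);c=v[2:5]
    return np.minimum(capcyl(L,c+v[1]*a,a,8,16),capcyl(L,c,b,12,11))
for s0 in (.6,.75):
    o=least_squares(f,[s0,27,0,0,0,s0],loss="soft_l1",f_scale=.7);v=o.x
    print(len(L),"knob slope",np.degrees(v[0]).round(1),"eye slope",np.degrees(v[5]).round(1),"dist(27 seated)",v[1].round(2),"eye c",v[2:5].round(2),"rms",np.sqrt(np.mean(o.fun**2)).round(2))
E
python3 chk.py
```

```text
time: 21.45
tool_pos: [446.0, 0.7, 249.4]
tcp_rot: [-179.9, 0.0, 75.1]
ft_force: [0.5, 0.0, 0.5]
finger_gap: 0.3
1054 knob slope 64.5 eye slope 38.1 dist(27 seated) 35.42 eye c [-0.03  0.08  0.44] rms 2.05
1054 knob slope 41.7 eye slope 39.2 dist(27 seated) 28.17 eye c [-0.01 -0.27  0.03] rms 1.08
```

The joint fit puts the knob 1 mm (within noise) from seated. To be sure, I'll give its end a gentle push with shut fingertips along the axis.

```bash
python3 -m pendant '[[0,0.8,20,0,0],[0,0,21,0,0],[0,0,22,10,0],[0,0,0,30,0],[0,0,0,30,0],[0,0,0,20,0],[0,0,0,11,0],[0,0,0,0,0],[0,0,0,0,0]]'; python3 -m pendant '[[0,0,-1.5,1.3,0],[0,0,-1.5,1.3,0],[0,0,-1.5,1.3,0],[0,0,0,0,0]]'; python3 -m pendant '[[0,0,-1.5,1.3,0],[0,0,-0.8,0.7,0],[0,0,0,0,0]]'
```

```text
time: 22.4
tool_pos: [507.8, -14.8, 150.4]
tcp_rot: [180.0, -0.0, 75.1]
ft_force: [-0.3, -0.6, 0.9]
finger_gap: 0.3
time: 22.8
tool_pos: [502.8, -13.5, 145.9]
tcp_rot: [180.0, -0.0, 75.1]
ft_force: [0.5, 1.0, 0.8]
finger_gap: -0.2
time: 23.1
tool_pos: [500.4, -12.9, 143.5]
tcp_rot: [-180.0, 0.0, 75.1]
ft_force: [-0.4, -0.3, -0.2]
finger_gap: 0.1
```

```bash
python3 -m pendant '[[0,0,-0.8,0.7,0],[0,0,-0.8,0.7,0],[0,0,0,0,0]]'; python3 -m pendant '[[0,0,-0.8,0.7,0],[0,0,0,0,0]]'; python3 -m pendant '[[0,0,-0.8,0.7,0],[0,0,0,0,0]]'
```

```text
time: 23.4
tool_pos: [499.0, -12.5, 142.1]
tcp_rot: [-180.0, 0.0, 75.1]
ft_force: [-0.5, -0.0, -0.2]
finger_gap: 0.0
time: 23.6
tool_pos: [498.2, -12.3, 141.4]
tcp_rot: [-180.0, 0.0, 75.1]
ft_force: [-0.6, -0.3, 0.6]
finger_gap: 0.0
time: 23.8
tool_pos: [497.5, -12.1, 140.8]
tcp_rot: [-180.0, 0.0, 75.1]
ft_force: [-1.1, 0.1, -0.4]
finger_gap: 0.2
```

```bash
python3 -m pendant '[[0,0,-1.5,1.3,0],[0,0,-0.8,0.7,0],[0,0,0,0,0]]'; python3 -m pendant '[[0,0,-0.8,0.7,0],[0,0,0,0,0]]'; python3 -m pendant '[[0,0,-0.8,0.7,0],[0,0,0,0,0]]'; python3 -m pendant '[[0,0,-0.8,0.7,0],[0,0,0,0,0]]'
```

```text
time: 24.1
tool_pos: [495.4, -11.5, 138.9]
tcp_rot: [180.0, 0.0, 75.1]
ft_force: [0.6, 0.6, 0.5]
finger_gap: -0.4
time: 24.3
tool_pos: [495.2, -11.4, 138.7]
tcp_rot: [179.9, -0.0, 75.1]
ft_force: [2.9, -0.8, 1.9]
finger_gap: -0.1
time: 24.5
tool_pos: [495.2, -11.4, 138.6]
tcp_rot: [179.8, -0.0, 75.1]
ft_force: [5.0, -1.2, 4.4]
finger_gap: -0.0
time: 24.7
tool_pos: [495.1, -11.3, 138.5]
tcp_rot: [179.7, -0.0, 75.1]
ft_force: [6.5, -1.9, 5.5]
finger_gap: 0.1
```

```bash
python3 -m pendant '[[0,0,-1.5,1.3,0],[0,0,-1,0.9,0],[0,0,0,0,0]]'; python3 -m pendant '[[0,0,3,-2.6,0],[0,0,6,-5,0],[0,0,15,-15,0],[0,0,0,-30,0],[0,0,-15,-30,0],[0,0,-25,-25,0],[0,0,-25,-10,0],[0,0,0,0,0],[0,0,0,0,0],[0,0,0,0,0]]';python3 -m pendant '[[0,0,-10,0,0],[0,0,0,0,0],[0,0,0,0,0],[0,0,0,0,0]]'; python3 chk.py; python3 chk.py
```

```text
time: 25.0
tool_pos: [495.1, -11.2, 138.2]
tcp_rot: [179.4, -0.1, 75.1]
ft_force: [13.0, -3.3, 10.1]
finger_gap: 0.2
time: 26.0
tool_pos: [450.8, 0.2, 251.0]
tcp_rot: [-179.9, 0.0, 75.1]
ft_force: [0.7, -0.9, 0.9]
finger_gap: 0.1
time: 26.4
tool_pos: [441.4, 2.8, 252.0]
tcp_rot: [-180.0, 0.0, 75.1]
ft_force: [-0.5, -0.3, -0.2]
finger_gap: 0.0
976 knob slope 41.3 eye slope 39.1 dist(27 seated) 27.93 eye c [ 0.04 -0.43 -0.09] rms 1.06
976 knob slope 41.3 eye slope 39.1 dist(27 seated) 27.93 eye c [ 0.04 -0.43 -0.09] rms 1.06
978 knob slope 41.5 eye slope 39.1 dist(27 seated) 28.15 eye c [ 0.04 -0.48 -0.07] rms 1.07
978 knob slope 41.5 eye slope 39.1 dist(27 seated) 28.13 eye c [ 0.05 -0.52 -0.1 ] rms 1.06
```

```bash
python3 -c "
from bench import r,hand_in
s=r.sense();print(s['time'],s['ft_force']);print(hand_in())"
```

```text
26.5 [ 0.28542784  0.64570749 -0.39630345]
the job is handed in; nothing more can be done
None
```

The handle bar is in the vice eye, slim end down and knob on the upper side. I let go of it and handed the job in at 26.5 s of the allowed 54 s. No verdict was reported.

**How it was done:**
- I gripped the shank beside the V-block and levered the bar to about 35° over the block's edge, since the tool could not tilt.
- I slid it about 21 mm into the eye, then regripped on the knob and fed it down to contact.
- I finished with a push of about 17 N on the knob's end using shut fingertips.

**Last checks:**
- **Seating:** the knob did not move under the 17 N push, so it sits against the eye.
- **Small disagreement:** the depth fit put the knob's centre 28.0–28.2 mm from the eye's centre instead of 27 mm. It read the same before and after the push, so I took it as about 1 mm of fit bias; the tolerance is 3.5 mm. The fit's residual was about 1 mm.
- **Angles:** the fit gave a slope of about 41° for the bar and 39° for the eye. That is within the play of the hole and well inside the 1.4 rad limit.
- **Robot clear:** the tool was about 140 mm above the eye at the end, with wrist force near zero.
- **Not checked:** I did not take a final picture of the other things on the table. No move was planned to touch them, and I saw no unexpected forces.

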